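# Turn the cleaned herb mill through one full turn

### The arm

A 6-joint arm with a two-finger parallel gripper is mounted at the origin on a cart in front of the work surface, level with it; the furniture and walls round the work are solid. World frame = base frame: x ahead of the robot, y to its left, z up, the work surface at z = 0. Lengths are in m, angles in rad, forces in N, time in s.
With the tool pointing down it reaches from about 0.35 to 0.975 m from the base axis. Payload 4.9 kg.
Tool frame: the origin (TCP) lies on the centre line of the jaws, within the pads' length; the fingertips stand 14 mm ahead of it and the grasp point (between the pads) lies 5 mm behind it (manip.nose_length is the distance from the TCP to the fingertips, in m); z points along the fingers, y is the line along which they close (so a half turn about z gives the same grasp; the last joint's range is limited). The gripper opens to 85 mm and grips with 20 to 120 N. Pads are 22 mm wide; open, the fingers measure 114 mm over their backs; the gripper's body (76 mm by 85 mm) begins 54 mm behind the grasp point. The pads swing forward as they close: fully open they stand 13 mm farther back than shut.
Start: joints at [-1.422, 0.053, 1.613, -0, 1.476, -0.119], TCP at [0.165, -0.603, 0.245] pointing down, gripper open.
Joint ranges: [-3.01, 3.01], [-1.01, 2.22], [0.06, 2.58], [-1.02, 4.17], [0.09, 2.62], [-3.14, 3.14]. Speed limits (rad/s): [2.57, 2.57, 3.14, 3.14, 3.14, 3.14].

### API

Orientations are given as a unit quaternion [w, x, y, z].
In Python, from plant import manip, imaging gives the robot as it stands.
- The arm moves only by the tool play_rows, never from a script. Its argument "commands" is a list of rows, each a list of 6 numbers: the shift along the tool's x, y, z in mm, then the turn, a rotation vector about the tool's x, y, z in degrees. A call has 1 to 5 rows; each row shifts and turns the commanded pose from where the row before left it, along the tool's axes as they then stand; what a row does not reach is not made up. A row lasts 1/12 s, in which the tool goes at most 41.7 mm and 7.16 degrees, less where a joint would pass 70% of its speed; a pose out of reach is approached as far as the arm can. A call is refused whole if a number of a shift passes 41.7 or a number of a turn 7.16, either way. A call with a gripper value outside its range is refused whole. "hand" is the finger opening in mm, from 0 to 85.4, set as the call begins (left out, the last holds). The fingers move at their own pace and stop on an object; the grip force is fixed at half the most. Time passes only in rows, so rows that do not move let the fingers close. It gives the time, the measured TCP pose, the force, the opening and the grip force at its end, in the units of the state.
- manip.state(): the state, without advancing time (a new reading comes with each control period).
- imaging.grab_frame(name): name is "scene" or "top" or "wrist"; returns a dict with "image" (400x640x3 uint8, red, green, blue), "fx", "fy", "cx", "cy" (pixels), "k1" (the pictures are not rectified: a ray, as slopes to the right and down, at radius r is drawn at 1 + k1 r^2 times it, then the intrinsics apply), "R" (3x3) and "t" (3): a world point X has camera coordinates R X + t; the wrist camera has in their place "mount" (4x4, takes a point from camera to tool coordinates, whose origin is the TCP and whose axes are the flange's). Camera axes: x right, y down, z forward; pixel columns grow to the right and rows downward; lengths in m; the calibration is good to about 2 mm. A picture is of the moment at which its call begins: read the wrist's pose just before it. There is no depth.
- manip.job_done(): hands the job in; it is judged then, once.
The state is a dict: "time": time; "joint_pos": joint angles; "joint_vel": joint speeds; "joint_efforts": joint torques, N m; "tool_pos": TCP position; "tool_rot": TCP orientation; "contact_force": force on the tool from outside, world axes, zero at the start; "ft_torque": the same for the moment, N m; "gripper_width": opening from 0.0 (shut) to 1.0 (fully open); "grasp_force": force on a finger pad.
Only numpy, scipy, OpenCV 4.12 (cv2) and the standard library are available. Lean on these libraries where they do the work, as an engineer would, in place of code of your own. Each camera call takes 0.05 s, during which the arm holds its last target. There are 200 camera calls.

### The job

The green herb mill has just been cleaned and put back together. Turn its crank clockwise, seen from above, through exactly one full turn to see that it runs freely, stop it where it started and let go. Leave the crank of the white mill alone.

Things in the scene. Friction and masses are not known exactly. Their poses are not given: they have to be found in the camera images.
- green_crank (a joint): Crank of the green mill: a flat steel arm turning about a vertical shaft on top of the fixed mill (green, round, 151 mm tall, black foot of 100 mm diameter, standing on a low wooden riser whose top is 65 mm above the table). In rad, growing clockwise seen from above; starts between -1 and 1, has no stops, and a full turn clockwise adds 6.28. It needs about 1.5 N at the knob and stays where it is left.
- green_grip (a point): Grip point of the green mill's crank knob: an upright dark wooden sleeve, 27 mm in diameter, 42 mm tall, spinning freely on its pin at the end of the crank arm, so a hand can go round without turning. On the knob's axis, 19 mm above its foot, 23 mm below its top, 261 mm above the table. The arm (15 mm wide) lies just below the knob; the nut on the axis is 16 mm lower than this point.
- green_hub (a point): Point on the vertical axis of the green mill's crank, at the height of the knob's grip point (261 mm above the table): the centre of the circle of 65 mm radius on which the knob goes round.
- white_grip (a point): Grip point of the crank knob of the other mill, which is alike but white. It stands on the other side, left or right, axes at least 260 mm apart.

How it is judged:
At the end, for the whole second after the job is handed in: The green mill's crank has been turned clockwise by one full turn: its knob is back within 25 mm (about 22 degrees) of where it started, one turn on (not none, not two, not the other way), and at rest (value of joint green_crank between 4.8 and 7.8 rad and distance of green_grip from where it was at the start of the episode below 0.025 m and velocity of joint green_crank between -0.05 and 0.05 rad/s); the robot touches nothing.
It fails at once if the white mill's crank is turned (its knob moves more than 20 mm) (distance of white_grip from where it was at the start of the episode above 0.02 m).
It also fails if it takes over 43 s, if anything falls off the work surface, if the arm or the gripper's body presses on something with over 40 N, if the wrist force passes 120 N, or if a joint passes its speed limit or range.

## Working session

There is one attempt and no reset: what is moved stays moved. The work goes in short steps, Python scripts to look and compute and a tool call to move; the robot and the scene stay as the last step left them, time stands still between calls to the robot, and variables do not carry over. Pictures are saved under pics/ and viewed, at most 10 in all, crops included, and the job is handed in when it is done.

Besides the shell and the picture viewer there is one more tool, called after "Emit:" as a command line: name --pt "numbers of a row" for each row, then --argument value for the rest. play_rows: Moves the arm, as the interface text tells. Its arguments: {"type":"object","properties":{"commands":{"type":"array","items":{"type":"array","items":{"type":"number"}}},"hand":{"type":"number"}},"required":["commands"]}

```bash
mkdir -p pics; python3 - <<'E'
from plant import manip, imaging
import cv2,pickle
fs={n:imaging.grab_frame(n) for n in("scene","top")}
pickle.dump(fs,open('f0.pkl','wb'))
for n,f in fs.items():
    cv2.imwrite(f'pics/{n}0.png',f['image'][:,:,::-1]); print(n,f['fx'],f['k1'],f['R'],f['t'])
print(manip.state())
E
```

```text
scene 504.916796542267 -0.034715771502847534 [[ 0.56665937 -0.82388565 -0.01046887]
 [-0.50698903 -0.33862945 -0.79264886]
 [ 0.64950695  0.4544695  -0.60958854]] [-0.29921072  0.44209727  1.09633677]
top 410.02845088465443 -0.021315056215519778 [[-4.22412622e-03 -9.99426287e-01  3.36043797e-02]
 [-9.93120796e-01  2.60344132e-04 -1.17094047e-01]
 [ 1.17018120e-01 -3.38678284e-02 -9.92552129e-01]] [-0.04221343  0.49838346  1.09317638]
{'time': 0.1, 'joint_pos': array([-1.42199576e+00,  5.33166925e-02,  1.61418639e+00, -3.76993652e-05,
        1.47599624e+00, -1.18986300e-01]), 'joint_vel': array([ 0.00020318, -0.00176595, -0.00267303,  0.00035121,  0.00079544,
        0.0018915 ]), 'joint_efforts': array([ 7.80731552e-04, -3.94904459e+01, -3.71361458e+01, -9.56718804e-05,
        3.95971758e-03, -1.00397975e-05]), 'tool_pos': array([ 0.1652905 , -0.60217673,  0.24415216]), 'tool_rot': array([-9.52946789e-04,  9.91048967e-01,  1.33495454e-01, -3.29721756e-05]), 'contact_force': array([-1.29270561, -0.44025321,  0.28327233]), 'ft_torque': array([ 0.00707004, -0.0059172 , -0.04073644]), 'grasp_force': 0.0, 'gripper_width': 1.0013946932860378}
```

View pics/scene0.png

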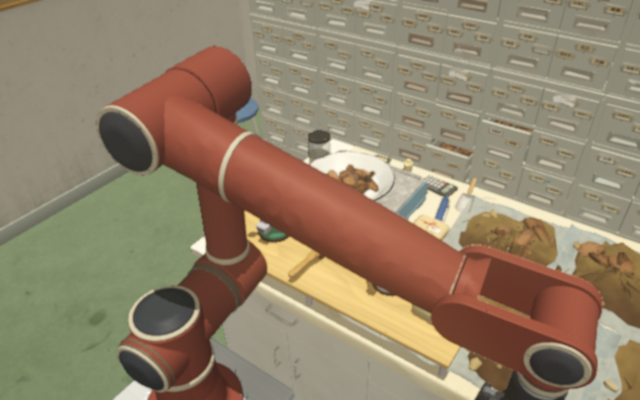

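View pics/top0.png

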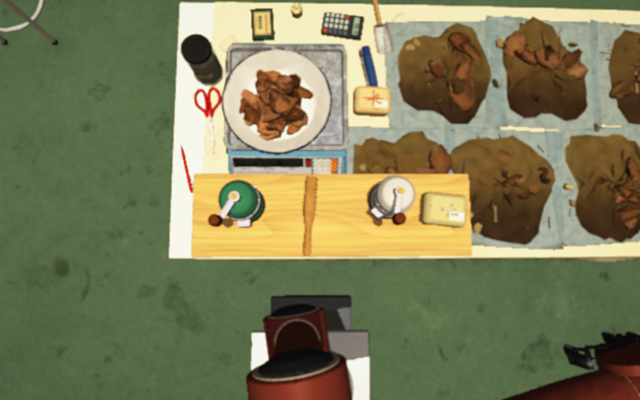

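The scene view is mostly hidden by the arm. In the top view the green mill is at about (240,200) with its crank pointing to a dark knob near (215,220). The white mill is at about (393,197), with its knob near (400,219). I'll enlarge the green mill and measure it.

```bash
cat > h.py <<'E'
import numpy as np, cv2
def ray(f,u,v):
    K=np.array([[f['fx'],0,f['cx']],[0,f['fy'],f['cy']],[0,0,1.]])
    d=np.array([(u-f['cx'])/f['fx'],(v-f['cy'])/f['fy']]); s=d.copy()
    for _ in range(10): s=d/(1+f['k1']*(s@s))
    R=np.array(f['R']);return -R.T@np.array(f['t']), R.T@np.array([*s,1])
def plane(f,u,v,z):
    o,d=ray(f,u,v); return o+d*(z-o[2])/d[2]
def proj(f,X):
    c=np.array(f['R'])@X+f['t']; s=c[:2]/c[2]; s=s*(1+f['k1']*(s@s))
    return s*[f['fx'],f['fy']]+[f['cx'],f['cy']]
E
python3 - <<'E'
import pickle; from h import *
f=pickle.load(open('f0.pkl','rb'))['top']; im=f['image'][:,:,::-1]
c=np.hstack([cv2.resize(im[170:245,x:x+75],None,fx=5,fy=5,interpolation=cv2.INTER_CUBIC) for x in(195,355)])
cv2.imwrite('pics/c0.png',c)
hsv=cv2.cvtColor(np.ascontiguousarray(im),cv2.COLOR_BGR2HSV)
m=cv2.inRange(hsv,(65,120,40),(90,255,255)); m[:, :195]=0;m[:,290:]=0;m[:170]=0;m[245:]=0
k=max(cv2.findContours(m,0,1)[0],key=cv2.contourArea);print(cv2.minEnclosingCircle(k))
print(plane(f,215,220,.284),plane(f,237,196,.245),plane(f,400,219,.284))
E
```

```text
((237.98275756835938, 198.8103485107422), 18.297500610351562)
[0.43158667 0.19562835 0.284     ] [0.48739172 0.15800028 0.245     ] [ 0.43307571 -0.19336381  0.284     ]
```

View pics/c0.png

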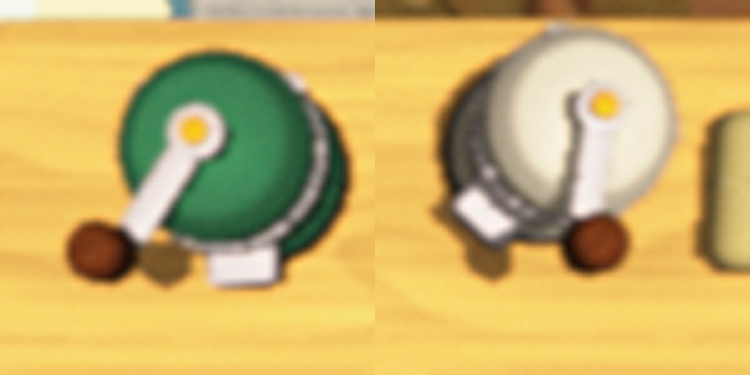

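The crop shows the nut at about (233.3,195.7) and the knob top at about (214.5,219.6) in full-image pixels. The white knob is at about (394–400,218). I'll raise the tool, square it to the world axes and travel round by x≈0.45.

Emit:
play_rows --pt "0 0 -40 0 0 5.1" --pt "0 0 -40 0 0 5.1" --pt "0 0 -35 0 0 5.1" --pt "40 0 0 0 0 0" --pt "40 0 0 0 0 0" --hand 60

```text
time: 0.52
tool_pos: [0.245, -0.6041, 0.3648]
tool_rot: [0.003, 1.0, -0.002, 0.001]
contact_force: [1.2, 0.8, -0.6]
gripper_width: 0.699
grasp_force: 0.0
```

Emit:
play_rows --pt "40 -20 0 0 0 0" --pt "40 -20 0 0 0 0" --pt "40 -20 0 0 0 0" --pt "40 -20 0 0 0 0" --pt "20 -40 0 0 0 0"

```text
time: 0.93
tool_pos: [0.4157, -0.4905, 0.3579]
tool_rot: [-0.001, 1.0, 0.001, -0.0]
contact_force: [-0.1, -0.8, -0.3]
gripper_width: 0.703
grasp_force: 0.0
```

Emit:
play_rows --pt "0 -40 0 0 0 0" --pt "0 -40 0 0 0 0" --pt "0 -40 0 0 0 0" --pt "0 -40 0 0 0 0" --pt "0 -40 0 0 0 0"

```text
time: 1.35
tool_pos: [0.4124, -0.2887, 0.3595]
tool_rot: [-0.0, 1.0, 0.0, -0.0]
contact_force: [-1.0, -1.5, 0.6]
gripper_width: 0.702
grasp_force: 0.0
```

Emit:
play_rows --pt "0 -40 0 0 0 0" --pt "0 -40 0 0 0 0" --pt "0 -40 0 0 0 0" --pt "0 -40 0 0 0 0" --pt "0 0 0 0 0 0"

```text
time: 1.77
tool_pos: [0.4125, -0.1254, 0.3605]
tool_rot: [-0.001, 1.0, 0.004, 0.001]
contact_force: [-0.8, -1.3, 0.5]
gripper_width: 0.704
grasp_force: 0.0
```

Emit:
play_rows --pt "0 -40 0 0 0 0" --pt "0 -40 0 0 0 0" --pt "0 -40 0 0 0 0" --pt "0 -40 0 0 0 0" --pt "0 -40 0 0 0 0"

```text
time: 2.18
tool_pos: [0.412, 0.0708, 0.36]
tool_rot: [0.0, 1.0, 0.0, 0.0]
contact_force: [0.7, -0.7, -0.1]
gripper_width: 0.701
grasp_force: 0.0
```

Emit:
play_rows --pt "0 -30 -10 0 0 0" --pt "0 0 -10 0 0 0" --pt "0 0 0 0 0 0" --pt "0 0 0 0 0 0" --pt "0 0 0 0 0 0"

```text
time: 2.6
tool_pos: [0.4126, 0.0983, 0.3797]
tool_rot: [0.0, 1.0, -0.001, -0.0]
contact_force: [0.3, 0.4, -0.2]
gripper_width: 0.704
grasp_force: 0.0
```

```bash
python3 - <<'E'
from plant import manip, imaging
import pickle; from h import *
from scipy.spatial.transform import Rotation as Ro
s=manip.state(); w=imaging.grab_frame('wrist')
T=np.eye(4);T[:3,:3]=Ro.from_quat(np.roll(s['tool_rot'],-1)).as_matrix();T[:3,3]=s['tool_pos']
C=np.linalg.inv(T@np.array(w['mount']));w['R']=C[:3,:3];w['t']=C[:3,3]
sc=imaging.grab_frame('scene')
pickle.dump((w,sc),open('f1.pkl','wb'))
cv2.imwrite('pics/w1.png',np.hstack([w['image'],sc['image']])[:,:,::-1][:,:640])
f=pickle.load(open('f0.pkl','rb'))['top']
K=plane(f,214.7,219.5,.284);H=plane(f,233.3,195.7,.248);print(s['tool_pos'],K,H,np.hypot(*(K-H)[:2]))
print(proj(w,K),proj(w,H),proj(sc,K))
E
```

```text
[0.41262327 0.09826869 0.37970094] [0.43263412 0.19627953 0.284     ] [0.4876527  0.16554833 0.248     ] 0.0630194457589166
[188.9733157  181.01553499] [235.3281153  107.28418132] [244.9114944 174.3414403]
```

View pics/w1.png

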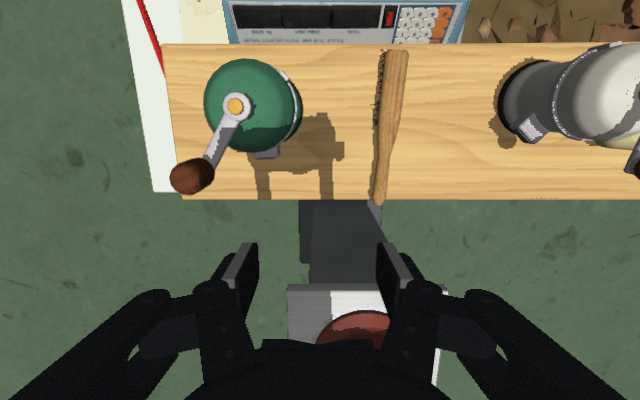

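The wrist view agrees with the estimate: nut at (235,105) against a predicted (235,107), and knob top near (187,178) against a predicted (189,181). I'll use hub (0.488,0.165) and knob (0.4315,0.1965).

Emit:
play_rows --pt "10 -33 0 0 0 0" --pt "9 -33 0 0 0 0" --pt "0 -32 0 0 0 0" --pt "0 0 20 0 0 0" --pt "0 0 20 0 0 0"

```text
time: 3.12
tool_pos: [0.4322, 0.1979, 0.3405]
tool_rot: [-0.0, 1.0, 0.001, 0.001]
contact_force: [0.0, -0.3, -0.5]
gripper_width: 0.704
grasp_force: 0.0
```

Emit:
play_rows --pt "0 0 15 0 0 0" --pt "0 0 15 0 0 0" --pt "0 0 0 0 0 0" --pt "0 0 0 0 0 0" --pt "0 0 0 0 0 0"

```text
time: 3.53
tool_pos: [0.4319, 0.1968, 0.3111]
tool_rot: [-0.0, 1.0, -0.0, 0.0]
contact_force: [0.1, -0.6, 0.1]
gripper_width: 0.703
grasp_force: 0.0
```

```bash
python3 - <<'E'
from plant import manip, imaging
import pickle; from h import *
s=manip.state(); w=imaging.grab_frame('wrist');print(s['tool_pos'],s['contact_force'])
cv2.imwrite('pics/w2.png',w['image'][:,:,::-1])
E
```

```text
[0.43189457 0.19675218 0.31112763] [ 0.12346759 -0.59625098  0.09286854]
```

View pics/w2.png

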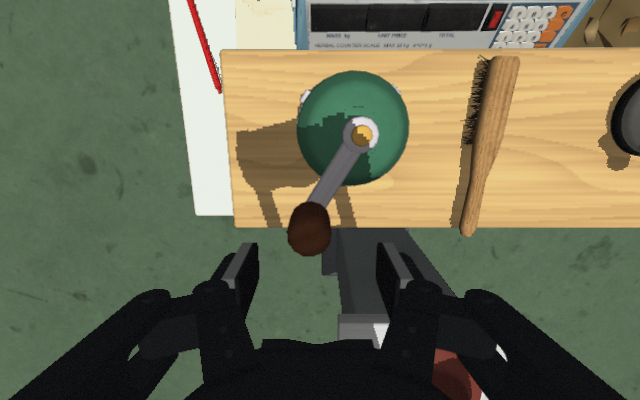

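In this view the knob top is at about (309,236), slightly left of the jaws' centre line at about 318. I'll work out the correction.

```bash
python3 - <<'E'
from plant import manip, imaging
from h import *
from scipy.spatial.transform import Rotation as Ro
s=manip.state(); w=imaging.grab_frame('wrist')
T=np.eye(4);T[:3,:3]=Ro.from_quat(np.roll(s['tool_rot'],-1)).as_matrix();T[:3,3]=s['tool_pos']
C=np.linalg.inv(T@np.array(w['mount']));w['R']=C[:3,:3];w['t']=C[:3,3]
im=np.ascontiguousarray(w['image'][180:290,260:360]).astype(int)
m=((im[...,0]-im[...,2]>15)&(im.sum(2)<200)).astype(np.uint8)
k=max(cv2.findContours(m,0,1)[0],key=cv2.contourArea);x,y,a,b=cv2.boundingRect(k);print(x+260,y+180,a,b)
print(proj(w,np.array([.4315,.1965,.284])),plane(w,309,236,.284),plane(w,362,133,.25),w['mount'],w['cx'])
for v in(-.0135,.0135):print(proj(w,np.array([.4315,.1965+v,.284])))
E
```

```text
288 202 44 54
[316.04336268 242.19428473] [0.43535261 0.20052974 0.284     ] [0.49082589 0.16763702 0.25      ] [[ 5.01191706e-04 -9.59206979e-01 -2.82704297e-01  7.10809462e-02]
 [ 9.99999695e-01  3.11540473e-04  7.15800075e-04  8.71618244e-04]
 [-5.98526598e-04 -2.82704570e-01  9.59206843e-01 -1.29740549e-01]
 [ 0.00000000e+00  0.00000000e+00  0.00000000e+00  1.00000000e+00]] 317.01198746782836
[339.47752348 242.20153742]
[292.60831558 242.19397172]
```

Emit:
play_rows --pt "3 -3 0 0 0 0" --pt "0 0 20 0 0 0" --pt "0 0 20 0 0 0" --pt "0 0 8 0 0 0" --pt "0 0 0 0 0 0"

```text
time: 4.05
tool_pos: [0.4336, 0.2001, 0.2602]
tool_rot: [0.001, 1.0, 0.0, -0.002]
contact_force: [-0.2, 1.1, -0.5]
gripper_width: 0.706
grasp_force: 0.0
```

Emit:
play_rows --pt "0 0 0 0 0 0" --pt "0 0 0 0 0 0" --pt "0 0 0 0 0 0" --pt "0 0 0 0 0 0" --pt "0 0 0 0 0 0" --hand 20

```text
time: 4.47
tool_pos: [0.4351, 0.2007, 0.2641]
tool_rot: [-0.001, 1.0, 0.0, 0.001]
contact_force: [-0.4, 0.6, 4.8]
gripper_width: 0.293
grasp_force: 59.0
```

Emit:
play_rows --pt "0 0 0 0 0 0" --pt "0 0 0 0 0 0" --pt "0 0 0 0 0 0" --pt "0 0 0 0 0 0" --pt "0 0 0 0 0 0"

```text
time: 4.88
tool_pos: [0.4352, 0.2007, 0.2642]
tool_rot: [-0.001, 1.0, 0.0, 0.001]
contact_force: [-1.1, 1.1, 6.2]
gripper_width: 0.293
grasp_force: 59.2
```

The knob is gripped: opening is about 25 mm and contact forces are low. Next I'll work out the chord steps.

```bash
python3 - <<'E'
import numpy as np
a=np.radians(149-10*np.arange(37)); x=65*np.cos(a); y=-65*np.sin(a)
for i in range(36): print(i+1,round(x[i+1]-x[i],1),round(y[i+1]-y[i],1), 'at',round(490.7+x[i+1],1),round(167.2-y[i+1],1))
E
```

```text
1 6.7 -9.2 at 441.6 209.8
2 8.2 -7.9 at 449.8 217.7
3 9.4 -6.3 at 459.2 224.1
4 10.4 -4.6 at 469.5 228.7
5 11.0 -2.7 at 480.5 231.4
6 11.3 -0.8 at 491.8 232.2
7 11.3 1.2 at 503.1 231.0
8 10.9 3.1 at 514.0 227.9
9 10.2 5.0 at 524.2 222.9
10 9.2 6.7 at 533.3 216.3
11 7.9 8.2 at 541.2 208.1
12 6.3 9.4 at 547.6 198.7
13 4.6 10.4 at 552.2 188.4
14 2.7 11.0 at 554.9 177.4
15 0.8 11.3 at 555.7 166.1
16 -1.2 11.3 at 554.5 154.8
17 -3.1 10.9 at 551.4 143.9
18 -5.0 10.2 at 546.4 133.7
19 -6.7 9.2 at 539.8 124.6
20 -8.2 7.9 at 531.6 116.7
21 -9.4 6.3 at 522.2 110.3
22 -10.4 4.6 at 511.9 105.7
23 -11.0 2.7 at 500.9 103.0
24 -11.3 0.8 at 489.6 102.2
25 -11.3 -1.2 at 478.3 103.4
26 -10.9 -3.1 at 467.4 106.5
27 -10.2 -5.0 at 457.2 111.5
28 -9.2 -6.7 at 448.1 118.1
29 -7.9 -8.2 at 440.2 126.3
30 -6.3 -9.4 at 433.8 135.7
31 -4.6 -10.4 at 429.2 146.0
32 -2.7 -11.0 at 426.5 157.0
33 -0.8 -11.3 at 425.7 168.3
34 1.2 -11.3 at 426.9 179.6
35 3.1 -10.9 at 430.0 190.5
36 5.0 -10.2 at 435.0 200.7
```

Emit:
play_rows --pt "6.7 -9.2 0 0 0 0" --pt "8.2 -7.9 0 0 0 0" --pt "9.4 -6.3 0 0 0 0" --pt "10.4 -4.6 0 0 0 0" --pt "0 0 0 0 0 0"

```text
time: 5.3
tool_pos: [0.4709, 0.2296, 0.2642]
tool_rot: [-0.001, 1.0, 0.001, 0.002]
contact_force: [-0.1, 2.7, 5.5]
gripper_width: 0.296
grasp_force: 59.3
```

Emit:
play_rows --pt "11 -2.7 0 0 0 0" --pt "11.3 -0.8 0 0 0 0" --pt "11.3 1.2 0 0 0 0" --pt "10.9 3.1 0 0 0 0" --pt "10.2 5 0 0 0 0"

```text
time: 5.72
tool_pos: [0.525, 0.2236, 0.2642]
tool_rot: [-0.001, 1.0, 0.001, 0.001]
contact_force: [-2.1, 1.3, 5.9]
gripper_width: 0.296
grasp_force: 59.3
```

Emit:
play_rows --pt "9.2 6.7 0 0 0 0" --pt "7.9 8.2 0 0 0 0" --pt "6.3 9.4 0 0 0 0" --pt "4.6 10.4 0 0 0 0" --pt "0 0 0 0 0 0"

```text
time: 6.13
tool_pos: [0.5536, 0.1866, 0.2642]
tool_rot: [0.0, 1.0, -0.0, 0.002]
contact_force: [1.0, -0.2, 4.9]
gripper_width: 0.292
grasp_force: 59.2
```

Tracking is within 2 mm and forces stay small, so I'll continue.

Emit:
play_rows --pt "2.7 11 0 0 0 0" --pt "0.8 11.3 0 0 0 0" --pt "-1.2 11.3 0 0 0 0" --pt "-3.1 10.9 0 0 0 0" --pt "-5 10.2 0 0 0 0"

```text
time: 6.55
tool_pos: [0.5465, 0.1331, 0.264]
tool_rot: [-0.001, 1.0, 0.0, 0.001]
contact_force: [-3.1, 3.7, 7.5]
gripper_width: 0.294
grasp_force: 59.5
```

Emit:
play_rows --pt "-6.7 9.2 0 0 0 0" --pt "-8.2 7.9 0 0 0 0" --pt "-9.4 6.3 0 0 0 0" --pt "-10.4 4.6 0 0 0 0" --pt "0 0 0 0 0 0"

```text
time: 6.97
tool_pos: [0.5106, 0.1057, 0.2641]
tool_rot: [-0.002, 1.0, 0.0, 0.001]
contact_force: [-2.7, 4.2, 7.6]
gripper_width: 0.292
grasp_force: 59.4
```

Emit:
play_rows --pt "-11 2.7 0 0 0 0" --pt "-11.3 0.8 0 0 0 0" --pt "-11.3 -1.2 0 0 0 0" --pt "-10.9 -3.1 0 0 0 0" --pt "-10.2 -5 0 0 0 0"

```text
time: 7.38
tool_pos: [0.4579, 0.1119, 0.2641]
tool_rot: [-0.002, 1.0, 0.0, 0.003]
contact_force: [6.1, 6.6, 4.5]
gripper_width: 0.291
grasp_force: 59.2
```

Emit:
play_rows --pt "-9.2 -6.7 0 0 0 0" --pt "-7.9 -8.2 0 0 0 0" --pt "-6.3 -9.4 0 0 0 0" --pt "-4.6 -10.4 0 0 0 0" --pt "0 0 0 0 0 0"

```text
time: 7.8
tool_pos: [0.4296, 0.147, 0.2641]
tool_rot: [-0.001, 1.0, 0.001, 0.003]
contact_force: [3.4, 2.4, 6.1]
gripper_width: 0.294
grasp_force: 59.3
```

Emit:
play_rows --pt "-2.7 -11 0 0 0 0" --pt "-0.8 -11.3 0 0 0 0" --pt "1.2 -11.3 0 0 0 0" --pt "3.1 -10.9 0 0 0 0" --pt "5 -10.2 0 0 0 0"

```text
time: 8.22
tool_pos: [0.4349, 0.2004, 0.264]
tool_rot: [0.001, 1.0, 0.0, 0.001]
contact_force: [1.0, -1.8, 7.6]
gripper_width: 0.293
grasp_force: 59.7
```

Emit:
play_rows --pt "0 0 0 0 0 0" --pt "0 0 0 0 0 0" --pt "0 0 0 0 0 0"

```text
time: 8.47
tool_pos: [0.4352, 0.2008, 0.264]
tool_rot: [-0.0, 1.0, 0.001, 0.001]
contact_force: [-0.4, 0.9, 7.4]
gripper_width: 0.291
grasp_force: 59.6
```

The tool is back where it started, one turn on. I'll release and lift.

Emit:
play_rows --pt "0 0 0 0 0 0" --pt "0 0 0 0 0 0" --pt "0 0 0 0 0 0" --pt "0 0 0 0 0 0" --pt "0 0 0 0 0 0" --hand 60

```text
time: 8.88
tool_pos: [0.4341, 0.2001, 0.2616]
tool_rot: [0.0, 1.0, 0.0, -0.001]
contact_force: [0.2, -0.3, 0.6]
gripper_width: 0.704
grasp_force: 0.0
```

Emit:
play_rows --pt "0 0 -10 0 0 0" --pt "0 0 -20 0 0 0" --pt "0 0 -30 0 0 0" --pt "0 0 -30 0 0 0" --pt "0 0 -10 0 0 0"

```text
time: 9.3
tool_pos: [0.4356, 0.2006, 0.3684]
tool_rot: [-0.001, 1.0, 0.0, 0.004]
contact_force: [0.6, -0.0, 0.4]
gripper_width: 0.706
grasp_force: 0.0
```

Emit:
play_rows --pt "-10 40 0 0 0 0" --pt "-10 40 0 0 0 0" --pt "0 20 0 0 0 0" --pt "0 0 0 0 0 0" --pt "0 0 0 0 0 0"

```text
time: 9.72
tool_pos: [0.4145, 0.0996, 0.3625]
tool_rot: [-0.0, 1.0, -0.001, 0.0]
contact_force: [1.0, 1.2, -0.9]
gripper_width: 0.702
grasp_force: 0.0
```

```bash
python3 - <<'E'
from plant import manip, imaging
import cv2
w=imaging.grab_frame('wrist');s=manip.state();print(s['tool_pos'],s['contact_force'],s['gripper_width'])
cv2.imwrite('pics/w3.png',w['image'][:,:,::-1])
E
```

```text
[0.41452085 0.10025661 0.36232579] [-0.3308245   0.0588862  -0.93346582] 0.7041281441440976
```

View pics/w3.png

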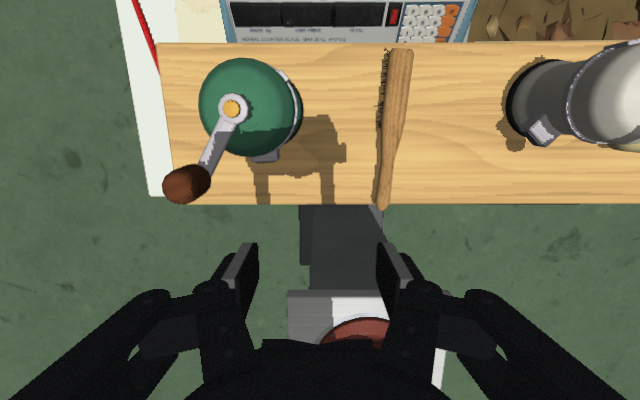

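The picture shows the crank back in its starting direction, with the knob at about (183,185) and the nut at (232,108). The gripper is clear of everything.

```bash
python3 -c "
from plant import manip; print(manip.job_done())"
```

```text
the job is handed in; nothing more can be done
None
```

I turned the green mill's crank one full turn clockwise, brought it back to its starting position by both the tool reading and the wrist camera, and let go; the white mill's crank was never touched, and the job is handed in (no verdict was returned).

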